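# Clamp a grinding disc under a rising-stem screw clamp

### The arm

A 6-joint arm with a two-finger parallel gripper is mounted at the origin on a cart in front of the work surface, level with it; the furniture and walls round the work are solid. World frame = base frame: x ahead of the robot, y to its left, z up, the work surface at z = 0. Lengths are in m, angles in rad, forces in N, time in s.
With the tool pointing down it reaches from about 0.275 to 0.875 m from the base axis. Payload 12.5 kg.
Tool frame: the origin (TCP) lies at the very end of the fingers, on their centre line; the grasp point (between the pads) lies 19 mm behind it; z points along the fingers, y is the line along which they close (so a half turn about z gives the same grasp; the last joint's range is limited). The gripper opens to 85 mm and grips with 20 to 120 N. Pads are 22 mm wide; open, the fingers measure 114 mm over their backs; the gripper's body (76 mm by 85 mm) begins 54 mm behind the grasp point. The pads swing forward as they close: fully open they stand 13 mm farther back than shut.
Start: joints at [-1.218, 0.351, 1.652, -0, 1.139, -0.085], TCP at [0.233, -0.498, 0.231] pointing down, gripper open.
Joint ranges: [-2.75, 2.75], [-0.79, 2.1], [0.01, 2.65], [-1.57, 4.71], [0.07, 3.14], [-2.87, 2.87]. Speed limits (rad/s): [2.22, 2.22, 2.79, 3.14, 3.14, 3.14].

### API

Orientations are given as a 3x3 rotation matrix whose columns are the frame's x, y, z axes.
In Python, from cell import bot, viewer, job gives the robot as it stands.
- The arm moves only by the tool jog_arm, never from a script. Its argument "increments" is a list of rows, each a list of 7 numbers: the turn, a rotation vector about the tool's x, y, z in degrees, then the shift along the tool's x, y, z in m, then the opening, from -1 (shut) to 1 (fully open), so that 0 is half open. In form: [[ax, ay, az, x, y, z, claw], ...]. A call has 1 to 20 rows; each row shifts and turns the commanded pose from where the row before left it, along the tool's axes as they then stand; what a row does not reach is not made up. A row lasts 1/8 s, in which the tool goes at most 62.5 mm and 10.7 degrees, less where a joint would pass 70% of its speed; a pose out of reach is approached as far as the arm can. A call is refused whole if a number of a shift passes 0.0625 or a number of a turn 10.7, either way. A call with a gripper value outside its range is refused whole. The fingers move at their own pace and stop on an object; "newtons" is the grip in N (left out, the last holds). Time passes only in rows, so rows that do not move let the fingers close. It gives the time, the measured TCP pose, the force, the opening and the grip force at its end, in the units of the state.
- bot.read_state(): the state, without advancing time (a new reading comes with each control period).
- viewer.get_image(name): name is "scene" or "top" or "wrist"; returns a dict with "img" (420x560x3 uint8, red, green, blue), "depth" (420x560 float32, m along the optical axis (not along the pixel's ray), 0 where there is no reading), "fovy" (degrees; the focal length in pixels is half the picture's height over the tangent of half this angle, whatever the lens; pixels are square), "cx", "cy" (the principal point, pixels), "dist_coeffs" ([k1, k2, p1, p2, k3] as OpenCV has them; the pictures are not rectified), "origin" and "attitude" of the camera in the world. Camera axes: x right, y down, z forward; pixel columns grow to the right and rows downward; lengths in m; the calibration is good to about 2 mm. A picture is of the moment at which its call begins.
- job.finish_job(): hands the job in; it is judged then, once.
The state is a dict: "time_s": time; "qpos": joint angles; "joint_vel": joint speeds; "tau": joint torques, N m; "ee_pos": TCP position; "orientation": TCP orientation; "contact_force": force on the tool from outside, world axes, zero at the start; "moment": the same for the moment, N m; "width": finger opening in m; "grasp_force": force on a finger pad.
Only numpy, scipy, OpenCV 4.12 (cv2) and the standard library are available. Lean on these libraries where they do the work, as an engineer would, in place of code of your own. Each camera call takes 0.05 s, during which the arm holds its last target. There are 200 camera calls.

### The job

Push the tray with the grinding disc all the way into the blue screw clamp, then wind the black knob clockwise until the sprung foot bears on the disc with about 14 N (at least 9 N, never over 24 N). The knob sinks as it turns: go down with it, never pressing or pulling on it along its axis with more than 15 N. Then let go, and leave the other things on the table where they are.

Things in the scene. Friction and masses are not known exactly. Their poses are not given: they have to be found in the camera images.
- slide_base: Blue base plate of the clamp fixture, fixed to the table, 125 x 104 x 24 mm with its two rails. Origin at table height directly under the knob's axis; its x axis points the way the tray slides in, z up.
- clamp: The blue bridge fixed across the base, with its screw stem, knob and foot: 166 mm wide (y), 32 mm deep (x). Origin at table height on the knob's axis, axes as the base. A black rubber foot, 36 mm wide, hangs on the stem under the beam, 7 to 15 mm above the disc's top at the start; how far is not given and must be felt or seen.
- beam_top (a point): Centre of the bridge beam's top face, 88 mm over the table, on the screw's axis (a brass boss there reaches 94 mm). The foot below is sprung: at first touch on the disc its load jumps to about 8 N, then grows 2 N per mm of stem travel: 0.2 rad of knob past touch gives 10.5 N, 0.5 rad 14 N, 0.9 rad 19 N. An orange band above the foot slides up and is just out of sight at 13 N.
- tray (a joint): Sliding tray, in m: 0 pulled out (as at the start), 0.040 fully home at the stop. It slides with about 2.5 N of friction and stays where it is left.
- handle (a point): Centre of the tray's upright red handle post, 16 mm across, from 22 to 64 mm above the table, at height 45 mm; 135 mm before the knob's axis (along the base's -x) when the tray is out, 95 mm when it is home. Axes as the base.
- disc: Loose steel grinding disc, 70 mm across, 10 mm thick, lying on the tray (tray top 19 mm over the table) between six 8 mm high pins with 1 mm of play. Origin at the centre of its underside, z up.
- knob (a joint): Turn of the black knob in rad, growing clockwise from above (screwing down), 0 to 4.4; its zero has no stated relation to the disc. The screw sinks 40 mm a turn (6.37 mm a rad) and stays where it is left. Turning takes about 0.17 N m free either way; each newton on the foot adds 0.0064 N m, so first touch is a step of 0.05 N m and 14 N adds 0.09 N m.
- knob_float (a joint): Sprung play of the knob's ribbed cap along its axis against the screw, in m, up positive: 0 when left alone, 5 N per mm; it is spoiled beyond 3 mm (15 N) up or down. It shows how well a grasp follows the knob's sinking.
- knob_grip (a point): On the axis, at mid-height of the round black ribbed knob, 44 mm across and 26 mm tall, so the knob reaches 13 mm above and below this point. At the start it is 132 to 140 mm over the table, and sinks with the screw. Turns with the knob; z up. A white mark on the knob's top shows its turn.
- spare_disc: A second, like grinding disc (70 mm across, 10 mm thick) lying on the table to the left; leave it alone.
- scoop: Small steel measuring scoop, 41 x 115 x 16 mm, on the table to the left; leave it alone.
- cup: Clear portion cup, 62 mm across, 34 mm tall, on the table to the right; leave it alone.
- hex_key: Grey hex key, 29 x 98 x 5 mm, on the table to the right; leave it alone.
Mind the look-alikes: they are no part of the job. What is shaped like the disc but brown, green or purple is not meant.

How it is judged:
On the way, in this order (a step that is already met when the one before it is completed fails the run):
1. the tray is fully in, the foot still clear of the disc (value of joint tray above 0.0375 m and contact force between clamp and disc below 0.5 N), for 0.1 s.
2. the foot bears on the disc with 9 to 24 N (contact force between clamp and disc between 9 and 24 N), for 0.2 s.
At the end, for the whole second after the job is handed in: The tray is within 2.5 mm of its inner stop, the disc lies flat and still under the foot, and the foot bears on it with 9 to 24 N after the robot has let go (all of step 2 and value of joint tray above 0.0375 m and linear speed of disc below 0.02 m/s and angle between disc's own z axis and vertical below 0.1 rad); the robot touches nothing.
It fails at once if the foot bears on the disc with more than 24 N (contact force between clamp and disc above 24 N).
It fails at once if the spare disc, scoop, cup or hex key is moved more than 15 mm (distance of any of spare_disc, scoop, cup, hex_key from where it was at the start of the episode above 0.015 m).
It fails at once if the knob's cap is pressed or pulled along its axis by more than 3 mm of its springs (15 N) (value of joint knob_float above 0.003 m or value of joint knob_float below -0.003 m).
It also fails if it takes over 61 s, if anything falls off the work surface, if the arm or the gripper's body presses on something with over 40 N, if the wrist force passes 120 N, or if a joint passes its speed limit or range.

## Working session

There is one attempt and no reset: what is moved stays moved. The work goes in short steps, Python scripts to look and compute and a tool call to move; the robot and the scene stay as the last step left them, time stands still between calls to the robot, and variables do not carry over. Pictures are saved under pics/ and viewed, at most 10 in all, crops included, and the job is handed in when it is done.

Besides the shell and the picture viewer there is one more tool, called by a JSON object that holds its "fn" and its "kwargs". jog_arm: Moves the arm, as the interface text tells. Its arguments: {"type":"object","properties":{"increments":{"type":"array","items":{"type":"array","items":{"type":"number"}}},"newtons":{"type":"number"}},"required":["increments"]}

```bash
mkdir -p pics; cat > h.py <<'E'
import numpy as np, cv2
from cell import bot, viewer, job
def get(n):
    d=viewer.get_image(n); np.savez(f'/tmp/{n}.npz',**{k:np.array(v) for k,v in d.items()}); return d
def save(d,name): cv2.imwrite(f'pics/{name}.png',cv2.cvtColor(np.asarray(d['img']),cv2.COLOR_RGB2BGR))
def K(d):
    f=210/np.tan(np.radians(d['fovy'])/2); return np.array([[f,0,d['cx']],[0,f,d['cy']],[0,0,1.]])
def ray(d,uv):
    p=cv2.undistortPoints(np.array(uv,float).reshape(-1,1,2),K(d),np.array(d['dist_coeffs'],float)).reshape(-1,2)
    return np.c_[p,np.ones(len(p))]
def plane(d,uv,z):
    r=ray(d,uv)@np.array(d['attitude']).T; o=np.array(d['origin']); return o+r*((z-o[2])/r[:,2])[:,None]
def dep(d,uv):
    r=ray(d,uv); z=np.array([d['depth'][int(round(v)),int(round(u))] for u,v in uv]); return np.array(d['origin'])+(r*z[:,None])@np.array(d['attitude']).T
E
python3 - <<'E'
from h import *
for n in ['scene','top']:
    d=get(n); save(d,n+'0'); print(n,d['origin'],np.round(d['attitude'],3).tolist(),d['fovy'],d['dist_coeffs'])
s=bot.read_state(); print(s)
E
```

```text
scene [-0.00437978  0.81975689  0.55712616] [[-0.818, -0.244, 0.521], [-0.575, 0.311, -0.757], [0.023, -0.919, -0.395]] 50.13847042366515 [-0.08978067  0.          0.          0.          0.        ]
top [0.40717194 0.01509129 1.37797751] [[-0.015, -0.992, 0.126], [-1.0, 0.015, 0.004], [-0.006, -0.126, -0.992]] 45.11516516996873 [0.05664008 0.         0.         0.         0.        ]
{'time_s': 0.1, 'qpos': array([-1.21755758e+00,  3.51183687e-01,  1.65237301e+00, -2.01947632e-05,
        1.13911748e+00, -8.45764566e-02]), 'joint_vel': array([-3.52623371e-05, -3.23778788e-03, -1.42153362e-03, -5.14685818e-04,
       -9.63350760e-04,  6.09039590e-04]), 'tau': array([ 1.05049159e-03, -5.06831074e+01, -2.91878074e+01, -9.81273593e-05,
        2.64541573e-03, -1.71059429e-05]), 'ee_pos': array([ 0.23310196, -0.4978183 ,  0.23080662]), 'orientation': array([[ 9.05676524e-01,  4.23969198e-01, -3.91349820e-04],
       [ 4.23969372e-01, -9.05675965e-01,  1.00840097e-03],
       [ 7.30948263e-05, -1.07920543e-03, -9.99999415e-01]]), 'contact_force': array([-0.02468845, -0.11039514,  0.19205984]), 'moment': array([-0.02640862,  0.01939198,  0.03095636]), 'grasp_force': 0.0, 'width': 0.08503415012391857}
```

View pics/scene0.png

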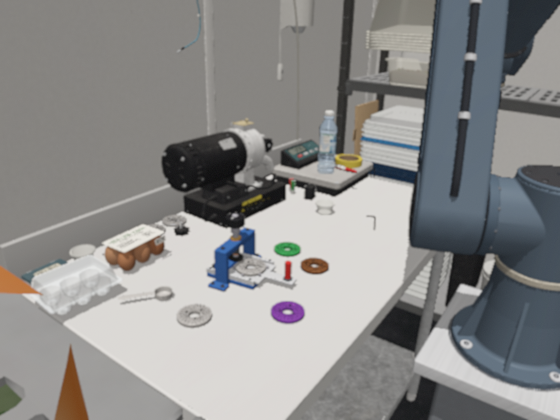

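View pics/top0.png

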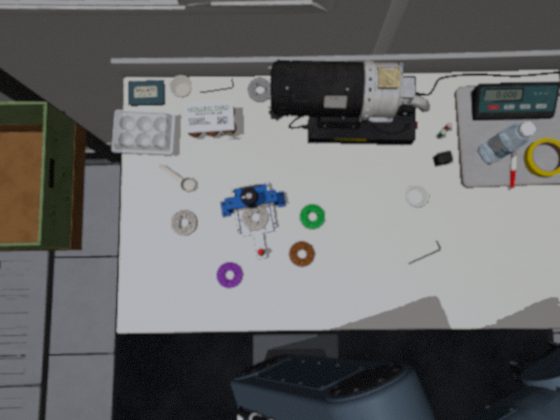

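The top view shows the blue clamp at (252,199) with the black knob at (250,197), the red handle at (262,252), and the steel disc on the tray at (256,218). The spare steel disc is on the left at (184,222). The purple (230,275), brown (302,254) and green (313,217) rings are decoys. The disc that is meant is the grey one on the tray, under the blue bridge. Next I'll measure it and take an enlarged crop.

```bash
python3 - <<'E'
from h import *
def ld(n):
    z=np.load(f'/tmp/{n}.npz'); return {k:z[k] for k in z.files}
d=ld('top'); im=d['img']; hsv=cv2.cvtColor(im,cv2.COLOR_RGB2HSV)
def mask(lo,hi,box):
    m=cv2.inRange(hsv,lo,hi); b=np.zeros_like(m); x0,y0,x1,y1=box; b[y0:y1,x0:x1]=m[y0:y1,x0:x1]; return b
red=mask((0,150,90),(6,255,255),(245,235,280,265))|mask((172,150,90),(180,255,255),(245,235,280,265))
v,u=np.nonzero(red); c=(u.mean(),v.mean()); print('red',c,len(u),plane(d,[c],0.06))
P=dep(d,list(zip(u,v))); print('zmax',P.max(0),np.median(P[P[:,2]>.055],0))
bl=mask((105,120,50),(125,255,255),(210,170,300,230)); v,u=np.nonzero(bl); P=dep(d,list(zip(u,v)))
t=P[abs(P[:,2]-.088)<.006]; print('beam n',len(t),t.mean(0), cv2.minAreaRect((t[:,:2]*1000).astype(np.float32)))
# knob by depth
vv,uu=np.mgrid[180:215,235:270]; P=dep(d,list(zip(uu.ravel(),vv.ravel()))); k=P[P[:,2]>.12]; print('knob',len(k),k.mean(0),np.median(k[:,2]),k.min(0),k.max(0)); print(cv2.minEnclosingCircle((k[:,:2]*1000).astype(np.float32)))
vv,uu=np.mgrid[195:240,235:280]; 
cv2.imwrite('pics/c0.png',cv2.resize(im[165:265,205:325,::-1],None,fx=6,fy=6,interpolation=cv2.INTER_CUBIC))
E
```

```text
red (np.float64(260.5), np.float64(251.5)) 16 [[0.47023717 0.09321305 0.06      ]]
zmax [0.47415551 0.09704543 0.0681961 ] [0.47007541 0.09308335 0.06356977]
beam n 410 [0.60268602 0.11535262 0.08748976] ((603.4835205078125, 117.3407211303711), (31.327993392944336, 135.47314453125), 9.354687690734863)
knob 268 [0.59959822 0.11513256 0.16330335] 0.14534938213212012 [0.40717194 0.01509129 0.1230288 ] [0.62554414 0.13904085 1.37797751]
((515.51025390625, 70.29255676269531), 121.59112548828125)
```

View pics/c0.png

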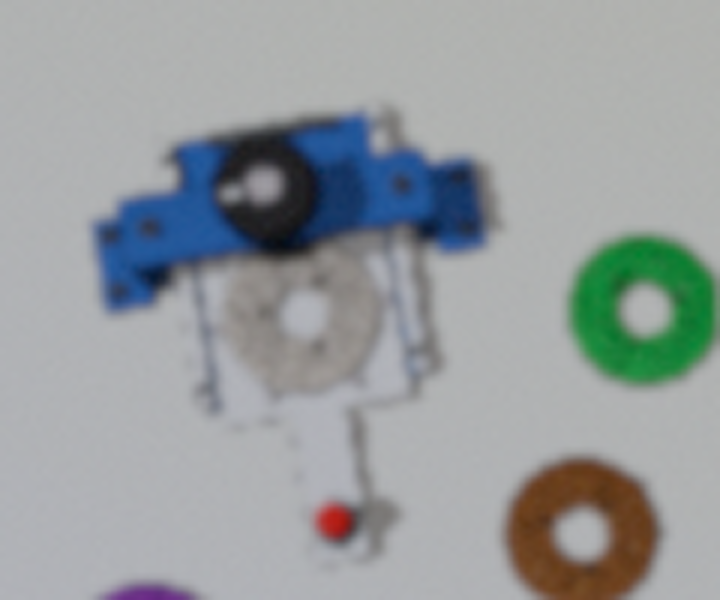

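The crop confirms it: the grey disc on the tray is at crop (305,312), the handle at (335,521) and the knob at (265,188) with its white mark. The brown and green rings are off to the right. Base yaw is about 9.4°. Moving above the handle.

{"fn": "jog_arm", "kwargs": {"increments": [[0,0,7.8,0,0,0,1],[0,0,7.9,0,0,0,1],[0,0,0,0.0183,-0.0302,0,1],[0,0,0,0.0183,-0.0302,0,1],[0,0,0,0.0183,-0.0302,0,1],[0,0,0,0.0183,-0.0302,0,1],[0,0,0,0.0183,-0.0302,0,1],[0,0,0,0.0183,-0.0302,0,1],[0,0,0,0.0183,-0.0302,0,1],[0,0,0,0.0183,-0.0302,0,1],[0,0,0,0.0183,-0.0302,0,1],[0,0,0,0.0183,-0.0302,0,1],[0,0,0,0.0183,-0.0302,0,1],[0,0,0,0.0183,-0.0302,0,1],[0,0,0,0.0183,-0.0302,0,1],[0,0,0,0.0183,-0.0302,0,1],[0,0,0,0.0183,-0.0302,0,1],[0,0,0,0.0183,-0.0302,0,1],[0,0,0,0,0,0,1],[0,0,0,0,0,0,1]]}}

```text
time_s: 2.6
ee_pos: [0.443, 0.0261, 0.2311]
orientation: [[0.987, 0.163, -0.001], [0.163, -0.987, -0.0], [-0.001, 0.0, -1.0]]
contact_force: [-0.2, 0.2, -0.3]
width: 0.0852
grasp_force: 0.0
```

```bash
python3 - <<'E'
from h import *
d=get('wrist'); save(d,'w0'); print(d['origin'],d['fovy'])
E
```

```text
[0.52509279 0.04084377 0.37224672] 67.41492430296859
```

View pics/w0.png

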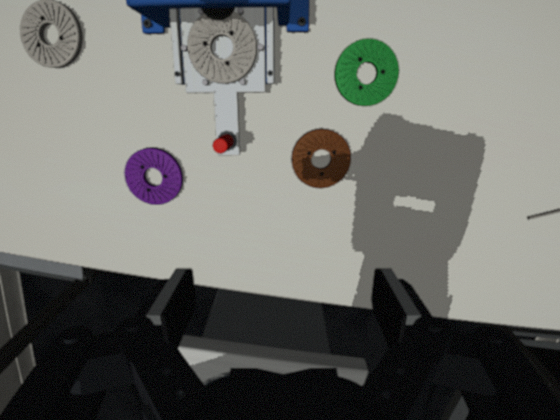

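The wrist view shows the red post at (221,145), the disc on the tray at (222,46), and purple and brown at (153,176) and (321,158).

```bash
python3 - <<'E'
from h import *
z=np.load('/tmp/wrist.npz'); d={k:z[k] for k in z.files}; hsv=cv2.cvtColor(d['img'],cv2.COLOR_RGB2HSV)
m=cv2.inRange(hsv,(0,170,70),(5,255,255))|cv2.inRange(hsv,(174,150,70),(180,255,255)); m[:,:200]=0;m[:,245:]=0;m[:125]=0;m[165:]=0
v,u=np.nonzero(m);P=dep(d,list(zip(u,v))); t=P[P[:,2]>.058]; print('handle top',t.mean(0),len(t),t.min(0),t.max(0))
# disc centre: steel points at height .029
vv,uu=np.mgrid[5:90,180:270]; P=dep(d,list(zip(uu.ravel(),vv.ravel()))); t=P[(abs(P[:,2]-.029)<.003)]
print('disc',len(t),cv2.minAreaRect((t[:,:2]*1000).astype(np.float32)))
(c,r)=cv2.minEnclosingCircle((t[:,:2]*1000).astype(np.float32));print(c,r)
s=bot.read_state();R=s['orientation'];print(s['ee_pos'])
h=np.array([0.470,0.0935,0]);print((h-s['ee_pos'])@R)
E
```

```text
handle top [0.473276   0.09388908 0.06421211] 161 [0.46560454 0.04084377 0.05813782] [0.52509279 0.10067446 0.37224672]
disc 3184 ((564.4297485351562, 111.08927154541016), (82.4937744140625, 75.79444122314453), 28.952285766601562)
(563.1013793945312, 103.44937133789062) 47.706016540527344
[0.44296984 0.02582875 0.23114371]
[ 0.03778762 -0.06239433  0.23112007]
```

{"fn": "jog_arm", "kwargs": {"increments": [[0,0,0,0.02,-0.031,0,1],[0,0,0,0.0195,-0.0305,0,1],[0,0,0,0,0,0.03,1],[0,0,0,0,0,0.03,1],[0,0,0,0,0,0.03,1],[0,0,0,0,0,0.03,1],[0,0,0,0,0,0.03,1],[0,0,0,0,0,0.025,1],[0,0,0,0,0,0.012,1],[0,0,0,0,0,0.012,1],[0,0,0,0,0,0,1],[0,0,0,0,0,0,-0.4],[0,0,0,0,0,0,-0.8],[0,0,0,0,0,0,-1],[0,0,0,0,0,0,-1],[0,0,0,0,0,0,-1],[0,0,0,0,0,0,-1]], "newtons": 25}}

```text
time_s: 4.78
ee_pos: [0.4722, 0.0943, 0.0326]
orientation: [[0.987, 0.163, 0.0], [0.163, -0.987, 0.001], [0.0, -0.001, -1.0]]
contact_force: [-1.8, 8.5, 3.7]
width: 0.0151
grasp_force: 25.0
```

{"fn": "jog_arm", "kwargs": {"increments": [[0,0,0,0,-0.0012,0,-1],[0,0,0,0.004,0,0,-1],[0,0,0,0.004,0,0,-1],[0,0,0,0.004,0,0,-1],[0,0,0,0.004,0,0,-1],[0,0,0,0.004,0,0,-1],[0,0,0,0.004,0,0,-1],[0,0,0,0.004,0,0,-1],[0,0,0,0.004,0,0,-1],[0,0,0,0,0,0,-1],[0,0,0,0,0,0,-1]]}}

```text
time_s: 6.15
ee_pos: [0.5042, 0.0997, 0.0326]
orientation: [[0.987, 0.163, 0.001], [0.163, -0.987, -0.0], [0.001, 0.0, -1.0]]
contact_force: [1.3, -4.3, 3.7]
width: 0.0152
grasp_force: 25.2
```

{"fn": "jog_arm", "kwargs": {"increments": [[0,0,0,0.002,0,0,-1],[0,0,0,0.002,0,0,-1],[0,0,0,0.002,0,0,-1],[0,0,0,0.001,0,0,-1],[0,0,0,0.001,0,0,-1],[0,0,0,0,0,0,-1]]}}

```text
time_s: 6.9
ee_pos: [0.5115, 0.1009, 0.0326]
orientation: [[0.987, 0.163, -0.0], [0.163, -0.987, -0.0], [-0.0, 0.0, -1.0]]
contact_force: [-0.9, -5.2, 8.1]
width: 0.015
grasp_force: 25.5
```

{"fn": "jog_arm", "kwargs": {"increments": [[0,0,0,0.001,0,0,-1],[0,0,0,0,0,0,-1]]}}

```text
time_s: 7.15
ee_pos: [0.5116, 0.1009, 0.0325]
orientation: [[0.987, 0.163, -0.002], [0.163, -0.987, -0.001], [-0.002, 0.0, -1.0]]
contact_force: [-6.2, -7.2, 11.5]
width: 0.015
grasp_force: 25.9
```

{"fn": "jog_arm", "kwargs": {"increments": [[0,0,0,0,0,0,-0.5],[0,0,0,0,0,0,0.2],[0,0,0,0,0,0,0.6],[0,0,0,0,0,0,0.6],[0,0,0,0,0,-0.015,0.6],[0,0,0,0,0,-0.03,0.6],[0,0,0,0,0,-0.04,0.6],[0,0,0,0,0,-0.04,0.6],[0,0,0,0,0,-0.04,0.6],[0,0,0,0,0,-0.035,0.6],[0,0,0,0,0,0,0.6]]}}

```text
time_s: 8.52
ee_pos: [0.5135, 0.1015, 0.2358]
orientation: [[0.987, 0.163, 0.006], [0.163, -0.987, 0.001], [0.006, 0.0, -1.0]]
contact_force: [-0.3, 0.4, -0.3]
width: 0.0681
grasp_force: 0.0
```

```bash
python3 - <<'E'
from h import *
d=get('wrist'); save(d,'w1'); print(d['origin'],np.round(d['attitude'],3).tolist())
hgt,wid=d['depth'].shape; vv,uu=np.mgrid[0:hgt,0:wid]; 
P=dep(d,list(zip(uu.ravel(),vv.ravel()))); ok=(d['depth'].ravel()>0)
near=np.hypot(P[:,0]-.604,P[:,1]-.116)<.04
k=P[ok&near&(P[:,2]>.125)&(P[:,2]<.16)]; print('knob',len(k),np.percentile(k[:,2],[5,25,50,75,95])); zt=np.median(k[:,2])
t=k[abs(k[:,2]-zt)<.004]; print(cv2.minEnclosingCircle((t[:,:2]*1000).astype(np.float32)),t[:,:2].mean(0))
hd=P[ok&(abs(P[:,2]-.0635)<.002)&(np.hypot(P[:,0]-.512,P[:,1]-.1005)<.02)]; print('handle',len(hd),hd.mean(0))
hsv=cv2.cvtColor(d['img'],cv2.COLOR_RGB2HSV).reshape(-1,3)
bm=P[ok&(abs(P[:,2]-.088)<.003)&(hsv[:,0]>100)&(hsv[:,0]<130)&(hsv[:,1]>100)]; print('beam',cv2.minAreaRect((bm[:,:2]*1000).astype(np.float32)))
s=bot.read_state();print(s['ee_pos'],s['qpos'],s['contact_force'],s['moment'])
E
```

```text
[0.59474905 0.11609844 0.37747575] [[0.164, -0.935, -0.315], [-0.986, -0.155, -0.053], [0.001, 0.319, -0.948]]
knob 3158 [0.14310104 0.14433831 0.14501357 0.14562227 0.14665372]
((605.1788940429688, 116.84735107421875), 22.572359085083008) [0.60535009 0.11703913]
handle 131 [0.51173277 0.10119485 0.06256152]
beam ((605.0756225585938, 116.8353271484375), (30.942663192749023, 134.96990966796875), 8.982598304748535)
[0.51272613 0.10140728 0.23385763] [1.06169221e-01 2.97073125e-01 1.72059799e+00 1.15970523e-05
 1.12119983e+00 1.51315337e+00] [ 0.09972668 -0.20211795 -0.72348687] [-0.01140282 -0.02735162  0.01817129]
```

View pics/w1.png

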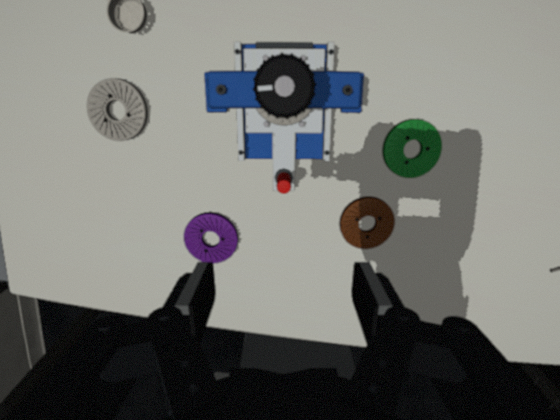

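The wrist view shows the tray home, the knob centred at (284,86) with its white mark to the left, and the handle at (284,185). The knob axis is at (0.605, 0.117) and its mid-height at about 0.132. I'll go above the knob and pre-turn the wrist back 120° so there is room to wind.

{"fn": "jog_arm", "kwargs": {"increments": [[0,0,0,0.0312,0,0,0.6],[0,0,0,0.0312,0,0,0.6],[0,0,0,0.0312,0,0,0.6],[0,0,-10,0,0,0,0.6],[0,0,-10,0,0,0,0.6],[0,0,-10,0,0,0,0.6],[0,0,-10,0,0,0,0.6],[0,0,-10,0,0,0,0.6],[0,0,-10,0,0,0,0.6],[0,0,-10,0,0,0,0.6],[0,0,-10,0,0,0,0.6],[0,0,-10,0,0,0,0.6],[0,0,-10,0,0,0,0.6],[0,0,-10,0,0,0,0.6],[0,0,-10,0,0,0,0.6],[0,0,0,0,0,0,0.6],[0,0,0,0,0,0,0.6]]}}

```text
time_s: 10.7
ee_pos: [0.6046, 0.1166, 0.2318]
orientation: [[-0.632, 0.775, -0.001], [0.775, 0.632, -0.0], [0.001, -0.001, -1.0]]
contact_force: [0.2, -0.8, -0.4]
width: 0.0681
grasp_force: 0.0
```

```bash
python3 - <<'E'
from h import *
s=bot.read_state();R=s['orientation'];p=s['ee_pos'];print(p,s['qpos'][5],s['contact_force'],s['moment'],np.round(R,4).tolist())
print((np.array([.605,.117,.119])-p)@R, cv2.Rodrigues(R.T@np.c_[[R[0,0],R[1,0],0],[R[1,0],-R[0,0],0],[0,0,-1]])[0].ravel()*57.3)
E
```

```text
[0.60456696 0.11657887 0.23179219] -0.5686762927539171 [ 0.18723737 -0.81377818 -0.3830457 ] [-0.05759035 -0.02547208 -0.05661585] [[-0.6316, 0.7753, -0.001], [0.7753, 0.6316, -0.0001], [0.0005, -0.0008, -1.0]]
[-5.70104211e-06  6.92436453e-04  1.12791679e-01] [-4.60857079e-02 -2.98329019e-02  1.19971248e-05]
```

{"fn": "jog_arm", "kwargs": {"increments": [[0,0,0,0,0.0007,0.03,0.6],[0,0,0,0,0,0.03,0.6],[0,0,0,0,0,0.025,0.6],[0,0,0,0,0,0.02,0.6],[0,0,0,0,0,0.015,0.6],[0,0,0,0,0,0,0.4],[0,0,0,0,0,0,0.3],[0,0,0,0,0,0,0.2]], "newtons": 30}}

```text
time_s: 11.7
ee_pos: [0.6058, 0.1171, 0.1132]
orientation: [[-0.634, 0.773, 0.001], [0.773, 0.634, 0.0], [-0.001, 0.001, -1.0]]
contact_force: [0.2, -0.0, 0.5]
width: 0.051
grasp_force: 0.0
```

```bash
cat > st.py <<'E'
from h import *
s=bot.read_state();print(np.round(s['ee_pos'],5),'yaw',np.degrees(np.arctan2(s['orientation'][1,0],s['orientation'][0,0])),'q6',s['qpos'][5],'tau6',s['tau'][5],'F',np.round(s['contact_force'],2),'M',np.round(s['moment'],3),s['width'],s['grasp_force'],s['time_s'])
E
python3 st.py
```

```text
[0.6058  0.11712 0.11318] yaw 129.3718485260499 q6 -0.5715947528532964 tau6 0.00800218986114487 F [ 0.15 -0.03  0.51] M [-0.016  0.076  0.082] 0.05102674485628713 0.0 11.7
```

{"fn": "jog_arm", "kwargs": {"increments": [[0,0,0,0,0,0,0.12],[0,0,0,0,0,0,0.06],[0,0,0,0,0,0,0.03],[0,0,0,0,0,0,0],[0,0,0,0,0,0,-0.3],[0,0,0,0,0,0,-0.3],[0,0,0,0,0,0,-0.3]]}}

```text
time_s: 12.58
ee_pos: [0.6052, 0.1169, 0.1123]
orientation: [[-0.635, 0.773, -0.001], [0.773, 0.635, -0.0], [0.0, -0.001, -1.0]]
contact_force: [-3.0, -4.4, 3.1]
width: 0.0433
grasp_force: 30.2
```

```bash
python3 st.py
```

```text
[0.60517 0.11691 0.11225] yaw 129.38476783506303 q6 -0.5718456897957914 tau6 -0.002294308942509815 F [-3.01 -4.37  3.11] M [-0.53   0.617 -0.017] 0.04332109380842684 30.177884995937347 12.575
```

{"fn": "jog_arm", "kwargs": {"increments": [[0,0,3,0,0,-0.0003,-0.3],[0,0,4,0,0,0.0003,-0.3],[0,0,4,0,0,0.00044,-0.3],[0,0,4,0,0,0.00044,-0.3],[0,0,4,0,0,0.00044,-0.3],[0,0,4,0,0,0.00044,-0.3]]}}

```text
time_s: 13.32
ee_pos: [0.6054, 0.117, 0.1103]
orientation: [[-0.28, 0.96, 0.0], [0.96, 0.28, -0.0], [-0.0, 0.0, -1.0]]
contact_force: [-1.1, -2.3, -0.6]
width: 0.0432
grasp_force: 30.5
```

```bash
python3 st.py
```

```text
[0.60543 0.11702 0.11031] yaw 106.26664886539297 q6 -0.1683330748587464 tau6 -0.7628211937844753 F [-1.06 -2.33 -0.62] M [-0.359  0.195  0.172] 0.043166433402887505 30.492623448371887 13.325
```

{"fn": "jog_arm", "kwargs": {"increments": [[0,0,4,0,0,0.00045,-0.3],[0,0,4,0,0,0.00045,-0.3],[0,0,4,0,0,0.00045,-0.3],[0,0,4,0,0,0.00045,-0.3],[0,0,4,0,0,0.00045,-0.3]]}}

```text
time_s: 13.95
ee_pos: [0.6057, 0.1171, 0.1081]
orientation: [[0.065, 0.998, 0.001], [0.998, -0.065, -0.0], [0.0, 0.001, -1.0]]
contact_force: [-0.2, -1.2, -1.7]
width: 0.0434
grasp_force: 30.5
```

```bash
python3 st.py
```

```text
[0.60574 0.11708 0.10815] yaw 86.27085057940904 q6 0.1806982511224229 tau6 -0.7584821060299873 F [-0.2  -1.21 -1.69] M [-0.321  0.01   0.175] 0.04338540257068034 30.54651439189911 13.95
```

{"fn": "jog_arm", "kwargs": {"increments": [[0,0,4,0,0,0.00045,-0.3],[0,0,4,0,0,0.00045,-0.3]]}}

```text
time_s: 14.2
ee_pos: [0.6059, 0.1171, 0.1073]
orientation: [[0.203, 0.979, 0.001], [0.979, -0.203, 0.0], [0.0, 0.001, -1.0]]
contact_force: [2.3, -2.3, -1.7]
width: 0.0435
grasp_force: 30.6
```

```bash
python3 st.py
```

```text
[0.60587 0.11707 0.10729] yaw 78.267044401352 q6 0.3203666636969179 tau6 -0.756645854562521 F [ 2.27 -2.28 -1.71] M [-0.401 -0.092  0.19 ] 0.04345207357623857 30.567145943641663 14.2
```

{"fn": "jog_arm", "kwargs": {"increments": [[0,0,4,0,0,0.00045,-0.3],[0,0,4,0,0,0.00045,-0.3]]}}

```text
time_s: 14.45
ee_pos: [0.606, 0.1171, 0.1064]
orientation: [[0.338, 0.941, 0.002], [0.941, -0.338, -0.0], [0.001, 0.001, -1.0]]
contact_force: [1.7, -2.6, -0.8]
width: 0.0435
grasp_force: 30.6
```

```bash
python3 st.py
```

```text
[0.60599 0.11705 0.10645] yaw 70.26883491540062 q6 0.45997512619402137 tau6 -0.755180586129427 F [ 1.73 -2.62 -0.78] M [-0.408 -0.193  0.121] 0.04352037860630299 30.586572289466858 14.45
```

{"fn": "jog_arm", "kwargs": {"increments": [[0,0,3,0,0,0.00034,-0.3],[0,0,3,0,0,0.00034,-0.3]]}}

```text
time_s: 14.7
ee_pos: [0.6061, 0.117, 0.1058]
orientation: [[0.434, 0.901, 0.002], [0.901, -0.434, -0.0], [0.001, 0.002, -1.0]]
contact_force: [1.1, -2.2, -1.2]
width: 0.0431
grasp_force: 30.6
```

```bash
python3 st.py
```

```text
[0.60611 0.11701 0.10583] yaw 64.29822535947639 q6 0.5641404764366116 tau6 -0.5206952802836895 F [ 1.09 -2.23 -1.22] M [-0.419 -0.237  0.167] 0.04310792919061105 30.59905171394348 14.7
```

{"fn": "jog_arm", "kwargs": {"increments": [[0,0,3,0,0,0.00034,-0.3],[0,0,3,0,0,0.00034,-0.3]]}}

```text
time_s: 14.95
ee_pos: [0.6062, 0.117, 0.1052]
orientation: [[0.526, 0.851, 0.002], [0.851, -0.526, -0.0], [0.001, 0.002, -1.0]]
contact_force: [1.8, -3.0, -1.9]
width: 0.0433
grasp_force: 30.6
```

```bash
python3 st.py
```

```text
[0.60617 0.11697 0.10516] yaw 58.29740802455774 q6 0.6688323800605792 tau6 -0.5240755341947079 F [ 1.82 -3.03 -1.87] M [-0.446 -0.305  0.193] 0.043293558198153684 30.611300468444824 14.95
```

{"fn": "jog_arm", "kwargs": {"increments": [[0,0,3,0,0,0.00034,-0.3],[0,0,3,0,0,0.00034,-0.3]]}}

```text
time_s: 15.2
ee_pos: [0.6062, 0.1169, 0.1045]
orientation: [[0.612, 0.791, 0.002], [0.791, -0.612, -0.0], [0.001, 0.002, -1.0]]
contact_force: [2.9, -3.8, -0.7]
width: 0.0428
grasp_force: 30.6
```

```bash
python3 st.py
```

```text
[0.60623 0.11691 0.10448] yaw 52.299711574240106 q6 0.7735403912753176 tau6 -0.5201638676226139 F [ 2.87 -3.78 -0.66] M [-0.482 -0.288  0.183] 0.04279330452194941 30.624880492687225 15.2
```

{"fn": "jog_arm", "kwargs": {"increments": [[0,0,3,0,0,0.00034,-0.3],[0,0,3,0,0,0.00034,-0.3]]}}

```text
time_s: 15.45
ee_pos: [0.6063, 0.1169, 0.1038]
orientation: [[0.691, 0.723, 0.002], [0.723, -0.691, -0.0], [0.001, 0.002, -1.0]]
contact_force: [2.9, -4.2, -1.1]
width: 0.0432
grasp_force: 30.6
```

```bash
python3 st.py
```

```text
[0.60631 0.11687 0.10384] yaw 46.30623734000586 q6 0.8781663665678896 tau6 -0.4627566318958998 F [ 2.86 -4.25 -1.08] M [-0.536 -0.372  0.182] 0.04321485381015424 30.62721759080887 15.45
```

{"fn": "jog_arm", "kwargs": {"increments": [[0,0,3,0,0,0.00034,-0.3],[0,0,3,0,0,0.00034,-0.3]]}}

```text
time_s: 15.7
ee_pos: [0.6064, 0.1168, 0.1032]
orientation: [[0.763, 0.647, 0.002], [0.647, -0.763, -0.0], [0.002, 0.002, -1.0]]
contact_force: [3.0, -4.8, -1.3]
width: 0.0435
grasp_force: 30.6
```

```bash
python3 st.py
```

```text
[0.60637 0.11681 0.10318] yaw 40.30814018613117 q6 0.9828867533741694 tau6 -0.45366439037024975 F [ 3.05 -4.78 -1.33] M [-0.627 -0.463  0.212] 0.04346801064195577 30.633691549301147 15.7
```

{"fn": "jog_arm", "kwargs": {"increments": [[0,0,3,0,0,0.00034,-0.3],[0,0,3,0,0,0.00034,-0.3]]}}

```text
time_s: 15.95
ee_pos: [0.6064, 0.1168, 0.1025]
orientation: [[0.826, 0.564, 0.003], [0.564, -0.826, -0.0], [0.002, 0.002, -1.0]]
contact_force: [3.0, -4.4, -2.2]
width: 0.0427
grasp_force: 30.6
```

```bash
python3 st.py; python3 -c "
from h import *
d=get('scene'); cv2.imwrite('pics/s1.png',cv2.resize(d['img'][200:300,190:310,::-1],None,fx=6,fy=6,interpolation=cv2.INTER_CUBIC))"
```

```text
[0.60643 0.11675 0.10253] yaw 34.30502884716668 q6 1.0876479647741422 tau6 -0.4448767751455307 F [ 3.01 -4.4  -2.24] M [-0.676 -0.49   0.169] 0.04269308886075141 30.643173158168793 15.95
```

View pics/s1.png

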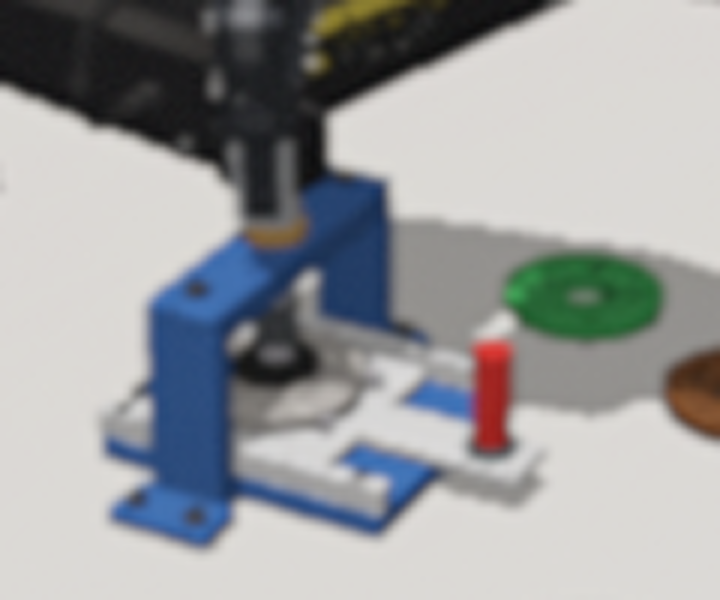

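The foot (275,365) appears to rest on the disc, and no orange band shows. The joint-6 torque stepped by 0.057 at about 78° of turn and has grown by 0.009 per 6° since, which matches touch followed by the 2 N/mm load. The load should now be about 12 N, so I'll turn about 10° more.

{"fn": "jog_arm", "kwargs": {"increments": [[0,0,3,0,0,0.0005,-0.3],[0,0,3,0,0,0.0005,-0.3]]}}

```text
time_s: 16.25
ee_pos: [0.6065, 0.1167, 0.1016]
orientation: [[0.88, 0.474, 0.003], [0.474, -0.88, -0.0], [0.002, 0.002, -1.0]]
contact_force: [2.6, -5.4, -1.2]
width: 0.0432
grasp_force: 30.7
```

```bash
python3 st.py; python3 -c "
from h import *
d=get('scene'); a=cv2.imread('pics/scene0.png')[215:295,205:285]; b=d['img'][215:295,205:285,::-1]
cv2.imwrite('pics/s2.png',cv2.resize(np.hstack([a,b]),None,fx=5,fy=5,interpolation=cv2.INTER_CUBIC))"
```

```text
[0.60652 0.11668 0.10164] yaw 28.308845332870177 q6 1.1923333150951005 tau6 -0.4526475816965103 F [ 2.6  -5.42 -1.18] M [-0.736 -0.441  0.222] 0.043234831432008375 30.71471393108368 16.25
```

View pics/s2.png

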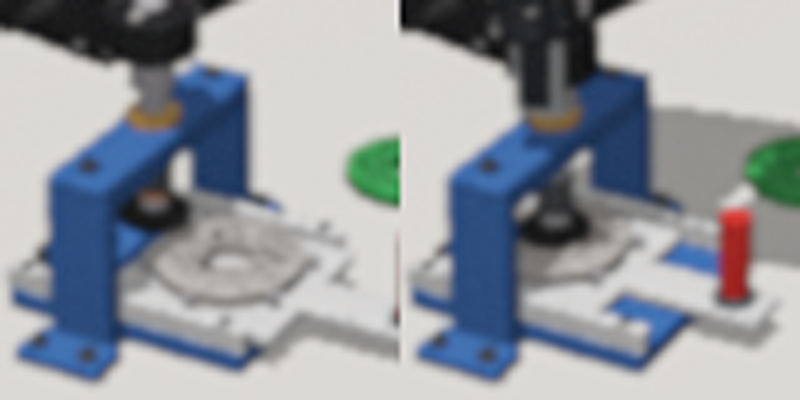

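In the left half (start) the orange band is visible at (155,198). In the right half (now) it is hidden, so the foot is loaded at roughly 13 N. I'll turn a little more, then release and rise.

{"fn": "jog_arm", "kwargs": {"increments": [[0,0,2.5,0,0,0.0003,-0.3],[0,0,2.5,0,0,0.0003,-0.3],[0,0,0,0,0,0,-0.3],[0,0,0,0,0,0,0.06],[0,0,0,0,0,0,0.12],[0,0,0,0,0,0,0.3],[0,0,0,0,0,0,0.7],[0,0,0,0,0,0,0.7],[0,0,0,0,0,-0.015,0.7],[0,0,0,0,0,-0.03,0.7],[0,0,0,0,0,-0.04,0.7],[0,0,0,0,0,-0.04,0.7],[0,0,0,-0.03,0,-0.02,0.7],[0,0,0,-0.04,0,0,0.7],[0,0,0,-0.04,0,0,0.7],[0,0,0,0,0,0,0.7],[0,0,0,0,0,0,0.7]]}}

```text
time_s: 18.42
ee_pos: [0.5051, 0.0735, 0.2468]
orientation: [[0.918, 0.397, 0.002], [0.397, -0.918, 0.0], [0.002, 0.001, -1.0]]
contact_force: [0.0, -0.5, 0.3]
width: 0.0726
grasp_force: 0.0
```

```bash
python3 st.py; python3 - <<'E'
from h import *
d=get('wrist')
vv,uu=np.mgrid[0:420,0:560]; P=dep(d,list(zip(uu.ravel(),vv.ravel()))); ok=d['depth'].ravel()>0
k=P[ok&(np.hypot(P[:,0]-.605,P[:,1]-.117)<.018)&(P[:,2]>.11)&(P[:,2]<.16)]; print('knob top',len(k),np.median(k[:,2]))
hd=P[ok&(abs(P[:,2]-.0635)<.003)&(np.hypot(P[:,0]-.512,P[:,1]-.1005)<.02)]; print('handle',len(hd),hd.mean(0))
a=d['img'][:,:,::-1]; s=get('scene')['img'][205:275,205:285,::-1]
s=cv2.resize(s,(480,420),interpolation=cv2.INTER_CUBIC); cv2.imwrite('pics/f.png',np.hstack([cv2.resize(a,(320,240)),s[:240]]))
cv2.imwrite('pics/f.png',s)
E
```

```text
[0.50507 0.0735  0.2468 ] yaw 23.375597595494778 q6 1.2160172116353338 tau6 -0.011617529962677509 F [ 0.04 -0.46  0.34] M [-0.047  0.021 -0.001] 0.07263233181782337 0.0 18.425
knob top 1917 0.13355487153156087
handle 160 [0.51200751 0.10124604 0.06233032]
```

View pics/f.png

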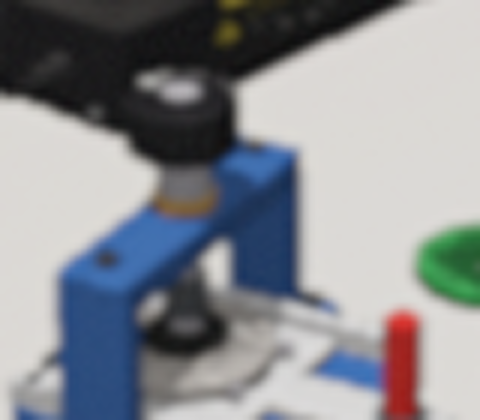

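The knob sank 11.5 mm, the tray is still home, and no orange shows above the foot at (185,320). Handing in.

```bash
python3 -c "
from h import *
print(job.finish_job())"
```

```text
the job is handed in; nothing more can be done
None
```

I pushed the tray fully home, wound the knob about 106° until the foot bore on the disc with an estimated 13.5 N, then let go and handed the job in. The load comes from joint torque and knob travel rather than a direct reading, and the hand-in returned no verdict.

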